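Set the kiln's firing programme

TASK

On the kiln controller, flick the edge of the black thumbwheel clockwise (seen from above) with a fingertip, click by click, until the blue dot stands at the white pointer, without letting the wheel click past it. Only then press the green start button fully down and let it come up again. Touch lightly and grip nothing: the controller must stay where it stands, and the pots, jar, cup and tools around it stay undisturbed.

Things in the scene. Friction and masses are not known exactly. Their poses are not given: they have to be found in the camera images.
- controller: Kiln controller: light grey steel box, 150 (x) by 200 (y) by 70 mm high, 2 to 2.5 kg, loose on rubber feet. Origin: centre of its underside, on the table. Its own -x face is the front and looks roughly to the robot. The thumbwheel lies flat on its top and overhangs the front; start button and pinch pot are on the top behind the wheel.
- wheel_axis (a point): On the thumbwheel's upright axis, at mid-height of its rim, 83 mm above the table, 22 mm behind the front face; axes as the controller's. Wheel: black hub disc of 36 mm radius with six lobes 60 degrees apart, each an upright cylinder of 9 mm radius centred 44 mm from the axis (outer reach 53 mm). All 16 mm thick, from 75 to 91 mm above the table.
- rim_front (a point): Point fixed to the controller, 53 mm in front of the axis, 83 mm up: where the rim reaches furthest, 31 mm out from the front face, free air below. In every click one lobe stands 30 degrees to each side of it. A fingertip drawn straight past here along the controller's +y, its inner edge 37 to 44 mm from the axis, catches the right-hand lobe and takes the wheel on by one click.
- wheel (a joint): Turn of the thumbwheel, rad, growing clockwise seen from above (its front edge then moves to the controller's +y, the robot's left). Rests in clicks at 0, 1.047, 2.094, 3.142, 4.189 (blue at the pointer) and 5.236; starts at 0 to 3.142; end stops beyond both ends. Let go, it falls into the nearest click. About 5 N at a lobe takes it over the hump half-way.
- blue_dot (a point): Centre of the blue dot, 15 mm across, one of six coloured dots on the wheel's top face, 25 mm from the axis, midway between two lobes, 92 mm above the table. Clockwise the dots pass the pointer in the order red, yellow, white, orange, blue, green.
- pointer (a point): Tip of the white pointer line on the controller's top just behind the wheel, 59 mm from the axis along the controller's +x, 72 mm above the table. At its click the blue dot lies on the line from axis to pointer, 34 mm from the tip.
- start_top (a point): Centre of the top of the green start button, 28 mm across, in a black collar (44 mm across) on the controller's top at its right rear; top 88 mm above the table, the collar's rim 82 mm.
- start (a joint): Travel of the start button in m: 0 up, 0.006 fully down; spring-loaded, 1.5 N to begin and 5 N fully down.
- pinch_pot: Little brown clay pot, 38 mm across, 34 mm high, standing loose on the controller's top at its left rear. Origin: centre of its underside. Bystander.
- glaze_jar: Glaze jar with blue cap, 60 mm across, 90 mm high, to the right of the controller. Origin: centre of its underside. Bystander.
- bowl: Brown clay bowl, 110 mm across, 55 mm high, to the left of the controller. Origin: centre of its underside. Bystander.
- brush: Brush lying just behind the controller. Bystander.
- dome: Brown clay dome, 88 mm across, 70 mm high, at the near left or near right of the table. Origin: centre of its underside. Bystander.
- cup: White cup, 80 mm across, 95 mm high, at the near left or near right, on the other side from the dome. Origin: centre of its underside. Bystander.
- spatula: Wooden spatula lying far left on the table. Bystander.

How it is judged:
On the way, in this order (a step that is already met when the one before it is completed fails the run):
1. the wheel rests in its click with the blue dot at the pointer (value of joint wheel between 4.039 and 4.339 rad and velocity of joint wheel between -0.2 and 0.2 rad/s), for 0.2 s.
2. the start button is pressed fully down (value of joint start above 0.0045 m and value of joint wheel between 3.989 and 4.389 rad), for 0.05 s.
At the end, for the whole second after the job is handed in: The wheel rests within 0.15 rad of the click with the blue dot at the pointer, the start button is up again, the controller stands level within 20 mm of where it was, and every bystander is upright and within 25 mm of where it was (value of joint wheel between 4.039 and 4.339 rad and velocity of joint wheel between -0.1 and 0.1 rad/s and value of joint start below 0.0015 m and distance of controller from where it was at the start of the episode below 0.02 m and angle between controller's own z axis and vertical below 0.05 rad and distance of each of pinch_pot, glaze_jar, bowl, brush, dome, cup, spatula from where it was at the start of the episode below 0.025 m and angle between each of pinch_pot, glaze_jar, bowl, dome, cup's own z axis and vertical below 0.2 rad); the robot touches nothing.
It fails at once if the wheel clicks past the blue dot (value of joint wheel above 4.789 rad).
It fails at once if start is pressed while the blue dot is not at the pointer (value of joint start above 0.003 m and not (value of joint wheel between 3.889 and 4.489 rad)).
It fails at once if the controller is lifted, tipped or pushed away (height (world z) of controller above 0.01 m or angle between controller's own z axis and vertical above 0.12 rad or distance of controller from where it was at the start of the episode above 0.025 m).
It fails at once if the controller is struck or gripped hard (over 40 N) (contact force between the fingers and controller above 40 N).
It fails at once if a bystander is lifted, carried or knocked about (over 30 mm) (distance of any of pinch_pot, glaze_jar, bowl, brush, dome, cup, spatula from where it was at the start of the episode above 0.03 m).
It also fails if it takes over 61 s, if anything falls off the work surface, if the arm or the gripper's body presses on something with over 40 N, if the wrist force passes 120 N, or if a joint passes its speed limit or range.

ROBOT

A 6-joint arm with a two-finger parallel gripper is mounted at the origin on the work surface. World frame = base frame: x ahead of the robot, y to its left, z up, the work surface at z = 0. Lengths are in m, angles in rad, forces in N, time in s.
With the tool pointing down it reaches from about 0.25 to 0.725 m from the base axis. Payload 4 kg.
Tool frame: the origin (TCP) lies on the centre line of the jaws, within the pads' length; the fingertips stand 17 mm ahead of it and the grasp point (between the pads) lies 2 mm behind it; z points along the fingers, y is the line along which they close (so a half turn about z gives the same grasp; the last joint's range is limited). The gripper opens to 85 mm and grips with 20 to 120 N. Pads are 22 mm wide; open, the fingers measure 114 mm over their backs; the gripper's body (76 mm by 85 mm) begins 54 mm behind the grasp point. The pads swing forward as they close: fully open they stand 13 mm farther back than shut.
Start: joints at [-1.186, 0.241, 0.005, 1.335, 0, 1.571], TCP at [0.188, -0.463, 0.248] pointing down, gripper open.
Joint ranges: [-2.72, 2.72], [-1.05, 1.87], [-1.09, 1.28], [-1.99, 2.15], [-1.42, 1.44], [-3.14, 3.14]. Speed limits (rad/s): [2.79, 2.79, 3.14, 3.14, 3.14, 3.14].

INTERFACE

Orientations are given as a unit quaternion [x, y, z, w].
In Python, from workcell import get_obs, imaging, order gives the robot as it stands.
- The arm moves only by the tool apply_moves, never from a script. Its argument "targets" is a list that holds one entry, the list of rows, each a list of 5 numbers: the shift along the world's x, y, z in units of 40 mm (1.0 is 40 mm), then the turn about the world's z in degrees, then the gripper command: -1 is shut, 1 is fully open, values between are in proportion. In form: [[[dx, dy, dz, turn, fingers], ...]]. A call has 1 to 8 rows; each row shifts and turns the commanded pose from where the row before left it; what a row does not reach is not made up. A row lasts 1/12 s, in which the tool goes at most 41.7 mm and 7.16 degrees, less where a joint would pass 70% of its speed; a pose out of reach is approached as far as the arm can. A call is refused whole if a number of a shift passes 1 or a number of a turn 7.16, either way. A call with a gripper value outside its range is refused whole. The fingers move at their own pace and stop on an object; the grip force is fixed at half the most. Time passes only in rows, so rows that do not move let the fingers close. It gives the time, the measured TCP pose, the force, the opening and the grip force at its end, in the units of the state.
- get_obs(): the state, without advancing time (a new reading comes with each control period).
- imaging.camera(name): name is "scene" or "top" or "wrist"; returns (picture, depth): 420x560x3 uint8, blue, green, red; 420x560 float32, m along the optical axis (not along the pixel's ray), 0 where there is no reading.
- imaging.get_calibration(name): a dict with "camera_matrix" (3x3 intrinsics, pixels), "k1" (the pictures are not rectified: a ray, as slopes to the right and down, at radius r is drawn at 1 + k1 r^2 times it, then the intrinsics apply), "eye" and "rotation" of the camera in the world; the wrist camera has in their place "hand_eye" (4x4, takes a point from camera to tool coordinates, whose origin is the TCP and whose axes are the flange's). Camera axes: x right, y down, z forward; pixel columns grow to the right and rows downward; lengths in m; the calibration is good to about 2 mm. A picture is of the moment at which its call begins: read the wrist's pose just before it. get_calibration takes no time and is no camera call.
- order.job_done(): hands the job in; it is judged then, once.
The state is a dict: "clock": time; "joint_pos": joint angles; "joint_vel": joint speeds; "tau": joint torques, N m; "eef_pos": TCP position; "tool_rot": TCP orientation; "ft_force": force on the tool from outside, world axes, zero at the start; "ft_torque": the same for the moment, N m; "grip_width": finger opening in m; "grasp_force": force on a finger pad.
Only numpy, scipy, OpenCV 4.12 (cv2) and the standard library are available. Lean on these libraries where they do the work, as an engineer would, in place of code of your own. Each camera call takes 0.05 s, during which the arm holds its last target. There are 200 camera calls.

## Working session

There is one attempt and no reset: what is moved stays moved. The work goes in short steps, Python scripts to look and compute and a tool call to move; the robot and the scene stay as the last step left them, time stands still between calls to the robot, and variables do not carry over. Pictures are saved under pics/ and viewed, at most 10 in all, crops included, and the job is handed in when it is done.

Besides the shell and the picture viewer there is one more tool, called after ">>>" by a JSON object that holds its "method" and its "body". apply_moves: Moves the arm, as the interface text tells. Its arguments: {"type":"object","properties":{"targets":{"type":"array","items":{"type":"array","items":{"type":"array","items":{"type":"number"}}}}},"required":["targets"]}

```bash
mkdir -p pics; ls; cat > h.py <<'E'
import numpy as np,cv2
from workcell import get_obs, imaging, order
def ray(name,uv):
    c=imaging.get_calibration(name);K=np.array(c["camera_matrix"]);k=c["k1"]
    uv=np.atleast_2d(np.array(uv,float))
    p=cv2.undistortPoints(uv[:,None],K,np.array([k,0,0,0.]))[:,0]
    d=np.c_[p,np.ones(len(p))]@np.array(c["rotation"]).T
    return np.array(c["eye"]),d
def onplane(name,uv,z):
    e,d=ray(name,uv);return e+d*((z-e[2])/d[:,2])[:,None]
E
python3 - <<'E'
from h import *
print(get_obs())
for n in("top","scene"):
    p,d=imaging.camera(n);cv2.imwrite(f"pics/{n}0.png",p);np.save(n+"d",d);print(imaging.get_calibration(n))
E
```

```text
pics
{'clock': 0.0, 'joint_pos': array([-1.18598949e+00,  2.41387266e-01,  3.74883192e-03,  1.33518469e+00,
       -1.36550907e-05,  1.57080237e+00]), 'joint_vel': array([ 8.73519771e-04, -1.32459698e-03, -8.07013797e-05, -3.90470255e-04,
       -2.57911973e-04, -4.67117972e-04]), 'tau': array([ 7.55815745e-05, -3.72320223e+01,  2.52407652e+01,  1.70721748e-02,
       -7.98132334e-06, -6.96140489e-06]), 'eef_pos': array([ 0.1874689 , -0.46289985,  0.24743514]), 'tool_rot': array([ 9.81547565e-01,  1.91215455e-01, -2.00485320e-04, -9.93393671e-04]), 'ft_force': array([-0.75125733, -0.62396464, -0.15620097]), 'ft_torque': array([-0.04006708,  0.00122966,  0.04449179]), 'grasp_force': 0.0, 'grip_width': 0.08524301594248503}
{'camera_matrix': array([[490.25964466,   0.        , 273.8530152 ],
       [  0.        , 490.25964466, 211.46961131],
       [  0.        ,   0.        ,   1.        ]]), 'k1': -0.08247259315176393, 'eye': array([0.38523485, 0.01865565, 1.75488073]), 'rotation': array([ 0.71094917, -0.70233657,  0.02108602, -0.0288099 ])}
{'camera_matrix': array([[427.64881952,   0.        , 282.61340502],
       [  0.        , 427.64881952, 204.23770276],
       [  0.        ,   0.        ,   1.        ]]), 'k1': -0.027218964313149043, 'eye': array([0.98219644, 0.51536744, 0.94826065]), 'rotation': array([ 0.34923578,  0.87811341, -0.30579307, -0.11593881])}
```

Rotation is a quaternion; fix the helper.

```bash
sed -i 's/np.array(c\["rotation"\]).T/R.from_quat(c["rotation"]).as_matrix().T/; 1a from scipy.spatial.transform import Rotation as R' h.py
python3 - <<'E'
from h import *
print(R.from_quat(imaging.get_calibration("top")["rotation"]).as_matrix().round(2))
p=cv2.imread("pics/top0.png");cv2.imwrite("pics/top0b.png",cv2.resize(p,(784,588),interpolation=cv2.INTER_CUBIC))
print(imaging.get_calibration("wrist"))
E
```

```text
[[ 0.01 -1.    0.07]
 [-1.   -0.01  0.01]
 [-0.01 -0.07 -1.  ]]
{'camera_matrix': array([[367.59453732,   0.        , 282.37874645],
       [  0.        , 367.59453732, 213.33163471],
       [  0.        ,   0.        ,   1.        ]]), 'k1': -0.09881944474224766, 'hand_eye': array([[ 7.53173668e-04, -9.60333427e-01, -2.78853262e-01,
         7.05504093e-02],
       [ 9.99999692e-01,  7.84417864e-04, -4.63541644e-07,
         1.10953916e-03],
       [ 2.19182635e-04, -2.78853176e-01,  9.60333722e-01,
        -1.26651660e-01],
       [ 0.00000000e+00,  0.00000000e+00,  0.00000000e+00,
         1.00000000e+00]])}
```

View pics/top0b.png

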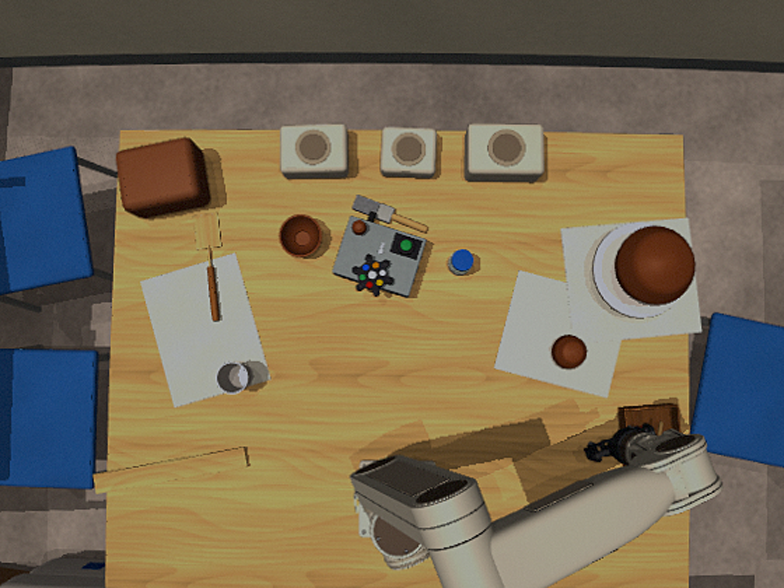

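View pics/scene0.png

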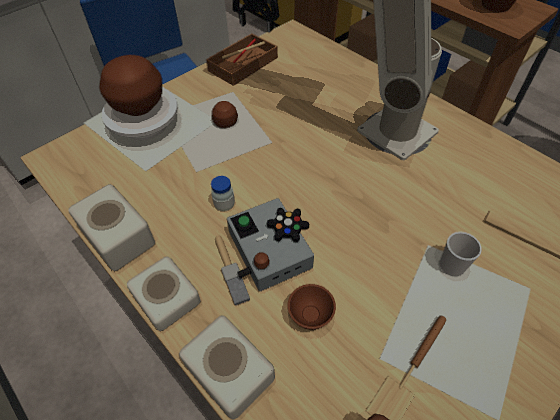

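The top view shows the controller at about (382,257), the wheel at (373,274), the green button at (406,244), the pinch pot at (359,227), the jar at (461,261) and the bowl at (300,236). Next I measure with colour masks and take an enlarged crop.

```bash
cat > m.py <<'E'
from h import *
def blobs(p,lo,hi,box,mn=4):
    h=cv2.cvtColor(p,cv2.COLOR_BGR2HSV);m=cv2.inRange(h,lo,hi);k=np.zeros_like(m);x0,y0,x1,y1=box;k[y0:y1,x0:x1]=255
    n,l,s,c=cv2.connectedComponentsWithStats(m&k);return [(c[i],s[i,4]) for i in range(1,n) if s[i,4]>=mn]
C={"green":((50,100,40),(80,255,255)),"blue":((105,130,60),(125,255,255)),"red":((0,150,110),(6,255,255)),"yellow":((24,130,120),(34,255,255)),"orange":((9,180,150),(20,255,255)),"white":((0,0,170),(180,45,255))}
E
python3 - <<'E'
from m import *
for n,b,z,cr in(("top",(235,145,345,215),.092,(225,130,345,220)),("scene",(205,170,320,290),.092,(205,170,325,260))):
    p=cv2.imread(f"pics/{n}0.png")
    for k,v in C.items():
        for c,a in blobs(p,*v,b): print(n,k,c.round(1),a,onplane(n,c,z)[0].round(4))
t=cv2.imread("pics/top0.png")[130:220,225:345];s=cv2.imread("pics/scene0.png")[170:260,205:325]
cv2.imwrite("pics/crop.png",cv2.resize(np.hstack([t,s]),None,fx=3.3,fy=3.3,interpolation=cv2.INTER_CUBIC))
E
```

```text
top green [289.6 174.6] 56 [ 0.6296 -0.0148  0.092 ]
top green [258.5 197.5] 18 [0.5498 0.0905 0.092 ]
top blue [329.9 185.3] 181 [ 0.5945 -0.1526  0.092 ]
top blue [260.9 190.4] 19 [0.5742 0.0827 0.092 ]
top red [263.5 202.8] 13 [0.5317 0.0733 0.092 ]
top yellow [270.6 201.4] 15 [0.5369 0.0491 0.092 ]
top orange [267.6 189.1] 11 [0.579  0.0597 0.092 ]
top white [271.5 179. ] 6 [0.6138 0.047  0.092 ]
top white [272.6 194.5] 11 [0.5605 0.0424 0.092 ]
top white [265.3 196. ] 18 [0.5552 0.0673 0.092 ]
scene green [243.4 220.6] 98 [ 0.6335 -0.0108  0.092 ]
scene green [296.2 226.6] 30 [0.5512 0.0922 0.092 ]
scene blue [220.4 183.3] 233 [ 0.599 -0.147  0.092]
scene blue [287.  230.3] 34 [0.5751 0.0846 0.092 ]
scene red [296.5 218.5] 20 [0.5336 0.0752 0.092 ]
scene orange [277.5 226.5] 4 [0.5842 0.0605 0.092 ]
scene white [279.8 216.6] 5 [0.5596 0.0423 0.092 ]
```

View pics/crop.png

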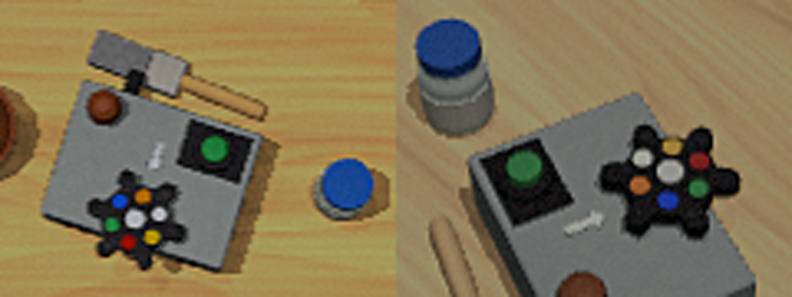

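The crop shows the orange dot (upper right of the hub) in line with the pointer and blue next to it. So the wheel is at 3.142 and needs exactly one click. The controller's yaw is about -17°, and the axis is at about (0.556, 0.067). First move: go over to the approach point with the fingers shut and the closing line along the controller's x.

>>> {"method": "apply_moves", "body": {"targets": [[[0.47, 0.77, 0, 3.2, -1], [0.47, 0.77, 0, 3.2, -1], [0.47, 0.77, 0, 3.2, -1], [0.47, 0.77, 0, 3.2, -1], [0.47, 0.77, 0, 3.2, -1], [0.47, 0.77, 0, 3.2, -1], [0.47, 0.77, 0, 3.2, -1], [0.47, 0.77, 0, 3.2, -1]]]}}

```text
clock: 0.77
eef_pos: [0.3383, -0.2153, 0.2481]
tool_rot: [0.914, 0.405, -0.0, -0.0]
ft_force: [0.5, -0.2, 0.2]
grip_width: 0.0
grasp_force: 0.0
```

>>> {"method": "apply_moves", "body": {"targets": [[[0.47, 0.77, 0, 3.2, -1], [0.47, 0.77, 0, 3.2, -1], [0.47, 0.77, 0, 3.2, -1], [0.47, 0.77, 0, 3.2, -1], [0.47, 0.77, 0, 3.2, -1], [0.47, 0.77, 0, 3.2, -1], [0.47, 0.77, 0, 3.2, -1], [0.47, 0.77, 0, 3.2, -1]]]}}

```text
clock: 1.43
eef_pos: [0.4888, 0.0312, 0.2479]
tool_rot: [0.802, 0.598, -0.0, -0.0]
ft_force: [0.7, -0.8, 0.1]
grip_width: -0.0002
grasp_force: 0.0
```

```bash
cat >> m.py <<'E'
def wpose():
    o=get_obs();H=np.array(imaging.get_calibration("wrist")["hand_eye"]);T=np.eye(4);T[:3,:3]=R.from_quat(o["tool_rot"]).as_matrix();T[:3,3]=o["eef_pos"];return T@H
def wplane(T,uv,z):
    c=imaging.get_calibration("wrist");p=cv2.undistortPoints(np.array(uv,float).reshape(-1,1,2),np.array(c["camera_matrix"]),np.array([c["k1"],0,0,0.]))[:,0]
    d=np.c_[p,np.ones(len(p))]@T[:3,:3].T;e=T[:3,3];return e+d*((z-e[2])/d[:,2])[:,None]
E
python3 - <<'E'
from m import *
o=get_obs();Rm=R.from_quat(o["tool_rot"]).as_matrix();print(o["clock"],o["eef_pos"],Rm.round(3),o["grip_width"],o["ft_force"],o["joint_pos"])
T=wpose();p,d=imaging.camera("wrist");cv2.imwrite("pics/w1.png",p)
for k,v in C.items():
    for c,a in blobs(p,*v,(0,0,560,420),60): print(k,c.round(1),a,wplane(T,c,.092)[0].round(4))
E
```

```text
1.4333 [0.4887688  0.03116555 0.24790583] [[ 0.285  0.958 -0.001]
 [ 0.958 -0.285 -0.   ]
 [-0.    -0.001 -1.   ]] -0.00017350483101392285 [ 0.70883596 -0.80651773  0.13387071] [ 6.37425702e-02  2.21137303e-01 -2.12598517e-02  1.32921495e+00
 -1.11777757e-04  1.92377878e+00]
green [340.1 101.6] 395 [0.5514 0.09   0.092 ]
green [464.8 202.5] 947 [ 0.6307 -0.0142  0.092 ]
blue [373.5 102.3] 402 [0.5754 0.0827 0.092 ]
blue [452.1 335.3] 1017 [ 0.6021 -0.1372  0.092 ]
red [322.5 130.8] 267 [0.5332 0.0729 0.092 ]
orange [388. 132.] 277 [0.5811 0.0583 0.092 ]
white [356.3 131.4] 464 [0.5577 0.0653 0.092 ]
white [435.2 131.7] 271 [0.6168 0.0485 0.092 ]
white [370.  160.1] 225 [0.5628 0.0412 0.092 ]
```

View pics/w1.png

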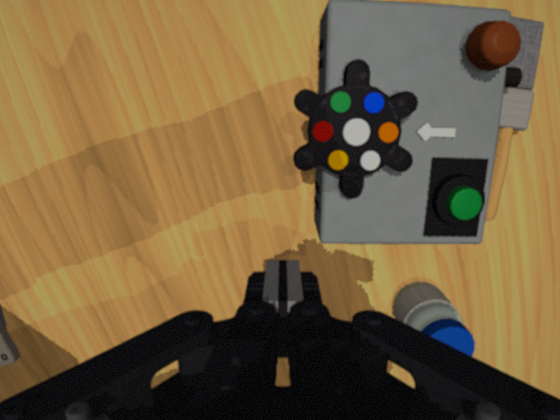

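The wrist view is clear: orange (388,132) stands at the pointer (420,132), the axis is at (356,132), and the shut fingertips are near (283,265). The tip looks narrower than the finger backs, so I'll get its true shape from depth.

```bash
python3 - <<'E'
from m import *
c=imaging.get_calibration("wrist");H=np.array(c["hand_eye"]);p,d=imaging.camera("wrist")
for v in (262,266,270,274,280,290,300,310):
    us=np.arange(236,332,6)
    q=cv2.undistortPoints(np.array([[u,v] for u in us],float)[:,None],np.array(c["camera_matrix"]),np.array([c["k1"],0,0,0.]))[:,0]
    z=d[v,us];P=(np.c_[q,np.ones(len(q))]*z[:,None])@H[:3,:3].T+H[:3,3]
    print(v,[tuple((a*1000).round().astype(int).tolist()) for a in P if a[2]<.05])
E
```

```text
262 [(10, -4, 10), (10, -1, 10), (10, 1, 10), (10, 4, 10), (10, 6, 9)]
266 [(10, -6, 6), (10, -4, 5), (70, 0, -127), (10, 1, 6), (10, 3, 6), (9, 6, 7)]
270 [(10, -6, 2), (10, -3, 1), (10, -1, 3), (10, 1, 2), (10, 3, 1), (10, 6, 2)]
274 [(6, -11, 7), (6, -8, 7), (10, -6, -1), (10, -3, -1), (10, -1, -1), (10, 1, -2), (10, 3, -2), (9, 6, -1), (6, 8, 6), (6, 11, 7), (6, 13, 6)]
280 [(6, -13, 2), (6, -10, 2), (6, -8, 2), (9, -6, -5), (10, -3, -7), (10, -1, -7), (10, 1, -7), (9, 3, -5), (10, 5, -6), (6, 8, 1), (6, 10, 1), (6, 13, 2)]
290 [(7, -12, -8), (6, -10, -7), (6, -8, -7), (10, -5, -14), (10, -3, -14), (10, -1, -14), (10, 1, -14), (10, 3, -15), (10, 5, -15), (10, 7, -14), (6, 10, -6), (6, 12, -6), (6, 14, -6)]
300 [(6, -11, -13), (11, -9, -23), (11, -7, -23), (10, -5, -21), (10, -3, -21), (10, -1, -22), (10, 1, -21), (10, 3, -22), (10, 5, -21), (10, 7, -21), (11, 9, -23), (6, 11, -15), (6, 13, -14)]
310 [(11, -14, -29), (11, -12, -28), (11, -10, -29), (13, -8, -32), (12, -6, -31), (11, -5, -29), (11, -3, -29), (6, -1, -20), (7, 1, -21), (11, 3, -29), (11, 5, -29), (12, 6, -31), (12, 8, -31), (12, 10, -31), (11, 12, -28), (11, 14, -29)]
```

The fingertip profile is ±7 mm pads plus ±14 mm finger backs. I'll use a centre depth of 54 mm from the axis, with TCP height 0.085. Now descend to the right of the lobe.

>>> {"method": "apply_moves", "body": {"targets": [[[0, -0.05, -0.7, 0, -1], [0, 0, -0.7, 0, -1], [0, 0, -0.7, 0, -1], [0, 0, -0.7, 0, -1], [0, 0, -0.6, 0, -1], [0, 0, -0.4, 0, -1], [0, 0, -0.27, 0, -1], [0, 0, 0, 0, -1]]]}}

```text
clock: 2.2
eef_pos: [0.4856, 0.0266, 0.0826]
tool_rot: [0.803, 0.596, -0.003, -0.002]
ft_force: [-0.0, -0.3, -0.4]
grip_width: -0.0003
grasp_force: 0.0
```

>>> {"method": "apply_moves", "body": {"targets": [[[0.02, 0.06, 0, 0, -1], [0.02, 0.06, 0, 0, -1], [0.02, 0.06, 0, 0, -1], [0.02, 0.06, 0, 0, -1], [0.02, 0.06, 0, 0, -1], [0.02, 0.06, 0, 0, -1], [0.02, 0.06, 0, 0, -1], [0.02, 0.06, 0, 0, -1]]]}}

```text
clock: 2.87
eef_pos: [0.4948, 0.0467, 0.0856]
tool_rot: [0.803, 0.597, -0.0, 0.0]
ft_force: [-4.0, -2.6, 1.4]
grip_width: -0.0005
grasp_force: 2.1
```

>>> {"method": "apply_moves", "body": {"targets": [[[0.018, 0.06, 0, 0, -1], [0.018, 0.06, 0, 0, -1], [0.018, 0.06, 0, 0, -1], [0.018, 0.06, 0, 0, -1], [0.018, 0.06, 0, 0, -1], [0.018, 0.06, 0, 0, -1], [0, 0, 0, 0, -1], [0, 0, 0, 0, -1]]]}}

```text
clock: 3.53
eef_pos: [0.4954, 0.0605, 0.084]
tool_rot: [0.803, 0.597, -0.004, -0.002]
ft_force: [-5.6, -1.8, 0.5]
grip_width: 0.0
grasp_force: 3.0
```

>>> {"method": "apply_moves", "body": {"targets": [[[0.03, 0.06, 0, 0, -1], [0.03, 0.06, 0, 0, -1], [0.02, 0.06, 0, 0, -1], [0.02, 0.06, 0, 0, -1], [0, 0, 0, 0, -1]]]}}

```text
clock: 3.95
eef_pos: [0.5009, 0.0711, 0.0843]
tool_rot: [0.802, 0.597, -0.002, -0.002]
ft_force: [-0.2, -0.1, -0.2]
grip_width: 0.0002
grasp_force: 0.0
```

```bash
cat > w.py <<'E'
from m import *
import sys
o=get_obs();T=wpose();p,d=imaging.camera("wrist");cv2.imwrite(f"pics/{sys.argv[1]}.png",p)
A=np.array([.5568,.066]);ex=np.array([.956,-.292]);ey=np.array([.292,.956]);r=o["eef_pos"][:2]-A
print(o["clock"],o["eef_pos"].round(4),"d,y mm",(-r@ex*1e3).round(1),(r@ey*1e3).round(1),o["ft_force"].round(1))
for k,v in C.items():
    for c,a in blobs(p,*v,(0,0,560,420),60):
        P=wplane(T,c,.092)[0];q=P[:2]-A;print(k,c.round(0),a,P.round(4),"r",np.hypot(*q).round(3),"ang from pointer",round(np.degrees(np.arctan2(q@ey,q@ex)),1))
E
python3 w.py w2
```

```text
3.95 [0.5009 0.0711 0.0843] d,y mm 54.9 -11.4 [-0.2 -0.1 -0.2]
green [459. 214.] 1558 [0.5696 0.0871 0.092 ] r 0.025 ang from pointer 75.7
blue [500. 260.] 1344 [0.5824 0.0655 0.092 ] r 0.026 ang from pointer 15.8
red [389. 235.] 1352 [0.5444 0.0869 0.092 ] r 0.024 ang from pointer 137.6
orange [475. 319.] 978 [0.5702 0.0435 0.092 ] r 0.026 ang from pointer -42.3
white [551. 257.] 400 [0.6024 0.0601 0.092 ] r 0.046 ang from pointer 9.6
white [449. 274.] 689 [0.5629 0.0656 0.092 ] r 0.006 ang from pointer 13.6
white [423. 290.] 106 [0.5523 0.0622 0.092 ] r 0.006 ang from pointer -122.8
white [420. 298.] 78 [0.5506 0.0594 0.092 ] r 0.009 ang from pointer -116.1
```

The wheel is past the hump and falling into the blue click. I'll pause, then draw the finger straight out.

>>> {"method": "apply_moves", "body": {"targets": [[[0, 0, 0, 0, -1], [0, 0, 0, 0, -1], [0, 0, 0, 0, -1]]]}}

```text
clock: 4.25
eef_pos: [0.5025, 0.0713, 0.0851]
tool_rot: [0.802, 0.597, -0.0, -0.001]
ft_force: [-2.9, 3.6, -2.7]
grip_width: -0.0003
grasp_force: 2.3
```

```bash
python3 w.py w3
```

```text
4.25 [0.5025 0.0713 0.0851] d,y mm 53.4 -10.8 [-2.9  3.6 -2.7]
green [465. 219.] 1505 [0.5736 0.0843 0.092 ] r 0.025 ang from pointer 64.4
blue [495. 272.] 1281 [0.5819 0.0605 0.092 ] r 0.026 ang from pointer 4.7
red [395. 227.] 1376 [0.549  0.0889 0.092 ] r 0.024 ang from pointer 125.8
orange [464. 323.] 630 [0.5676 0.0423 0.092 ] r 0.026 ang from pointer -48.6
white [548. 257.] 488 [0.6034 0.0598 0.092 ] r 0.047 ang from pointer 9.4
white [444. 274.] 697 [0.5628 0.0657 0.092 ] r 0.006 ang from pointer 14.2
white [417. 292.] 272 [0.5519 0.0615 0.092 ] r 0.007 ang from pointer -120.8
white [425. 284.] 63 [0.5554 0.0639 0.092 ] r 0.003 ang from pointer -106.0
```

View pics/w3.png

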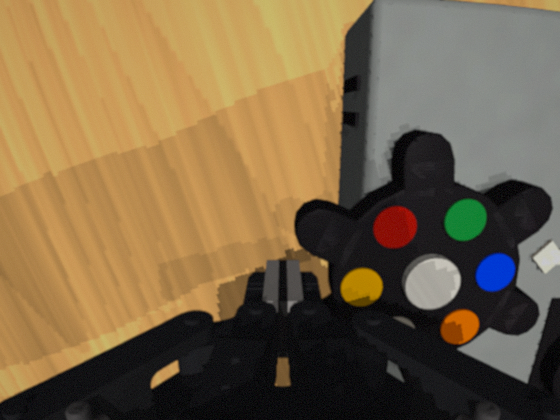

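The wheel is nearly home: blue (495,272) points at the pointer (550,257). The trailing lobe leans on the finger, so I move a little further along, then back out and up.

>>> {"method": "apply_moves", "body": {"targets": [[[0.03, 0.09, 0, 0, -1], [0.03, 0.09, 0, 0, -1], [0.02, 0.08, 0, 0, -1], [0, 0, 0, 0, -1], [-0.2, 0.06, 0, 0, -1], [-0.4, 0.12, 0, 0, -1], [-0.4, 0.12, 0, 0, -1], [-0.2, 0.06, 0, 0, -1]]]}}

```text
clock: 4.97
eef_pos: [0.4564, 0.0953, 0.0855]
tool_rot: [0.803, 0.597, -0.001, -0.0]
ft_force: [-1.4, 0.5, 0.4]
grip_width: 0.0001
grasp_force: 0.0
```

>>> {"method": "apply_moves", "body": {"targets": [[[0, -0.5, 0.6, 0, -1], [0, -0.5, 0.7, 0, -1], [0, -0.5, 0.7, 0, -1], [0, -0.5, 0.7, 0, -1], [0, -0.4, 0.5, 0, -1], [0, 0, 0, 0, -1]]]}}

```text
clock: 5.47
eef_pos: [0.4613, -0.0031, 0.2186]
tool_rot: [0.804, 0.595, 0.004, 0.004]
ft_force: [0.4, 0.9, 0.9]
grip_width: -0.0001
grasp_force: 0.0
```

```bash
python3 w.py w4
```

```text
5.4667 [ 0.4613 -0.0031  0.2186] d,y mm 71.1 -94.0 [0.4 0.9 0.9]
green [408.  38.] 501 [0.5755 0.0828 0.092 ] r 0.025 ang from pointer 58.9
green [509. 157.] 1132 [ 0.6306 -0.0145  0.092 ] r 0.109 ang from pointer -30.5
blue [425.  73.] 479 [0.5812 0.0584 0.092 ] r 0.026 ang from pointer -0.3
blue [485. 326.] 2423 [ 0.595  -0.1499  0.092 ] r 0.219 ang from pointer -63.0
red [371.  37.] 399 [0.5515 0.0902 0.092 ] r 0.025 ang from pointer 119.3
yellow [349.  71.] 266 [0.5323 0.0733 0.092 ] r 0.026 ang from pointer -179.6
orange [404. 106.] 333 [0.5629 0.0413 0.092 ] r 0.025 ang from pointer -59.1
```

View pics/w4.png

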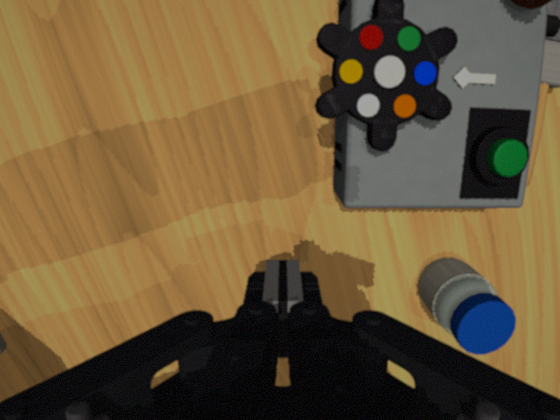

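Blue (425,73) now stands exactly at the pointer (455,77), at -0.3°, and the controller hasn't moved. Next, go over the button at (0.632, -0.0155).

>>> {"method": "apply_moves", "body": {"targets": [[[0.71, -0.05, 0, 0, -1], [0.71, -0.05, 0, 0, -1], [0.71, -0.05, 0, 0, -1], [0.71, -0.05, 0, 0, -1], [0.71, -0.05, 0, 0, -1], [0.71, -0.05, 0, 0, -1], [0, 0, -0.5, 0, -1], [0, 0, -0.5, 0, -1]]]}}

```text
clock: 6.18
eef_pos: [0.631, -0.012, 0.172]
tool_rot: [0.802, 0.597, 0.001, 0.001]
ft_force: [-0.5, 0.2, -0.3]
grip_width: -0.0004
grasp_force: 0.0
```

>>> {"method": "apply_moves", "body": {"targets": [[[0, 0, -0.5, 0, -1], [0, 0, -0.5, 0, -1], [0, 0, 0, 0, -1], [0, 0, 0, 0, -1]]]}}

```text
clock: 6.52
eef_pos: [0.6271, -0.012, 0.1311]
tool_rot: [0.802, 0.597, -0.002, -0.002]
ft_force: [0.3, 0.1, 0.1]
grip_width: -0.0004
grasp_force: 0.0
```

```bash
python3 w.py w5
```

```text
6.5167 [ 0.6271 -0.012   0.1311] d,y mm -90.0 -54.0 [0.3 0.1 0.1]
green [108.  96.] 1015 [0.5749 0.0827 0.092 ] r 0.025 ang from pointer 59.8
green [295. 249.] 1668 [ 0.6341 -0.01    0.092 ] r 0.108 ang from pointer -27.5
blue [139. 145.] 985 [0.5805 0.0584 0.092 ] r 0.025 ang from pointer -0.8
red [56. 98.] 823 [0.5508 0.0901 0.092 ] r 0.025 ang from pointer 121.0
orange [118. 191.] 745 [0.5622 0.0412 0.092 ] r 0.025 ang from pointer -60.8
white [403.  99.] 1889 [0.6989 0.0435 0.092 ] r 0.144 ang from pointer 8.0
white [ 84. 146.] 1344 [0.5549 0.0661 0.092 ] r 0.002 ang from pointer -165.2
white [243. 140.] 1009 [0.6266 0.0461 0.092 ] r 0.073 ang from pointer 1.1
white [ 68. 192.] 658 [0.5381 0.0485 0.092 ] r 0.026 ang from pointer -119.9
```

View pics/w5.png

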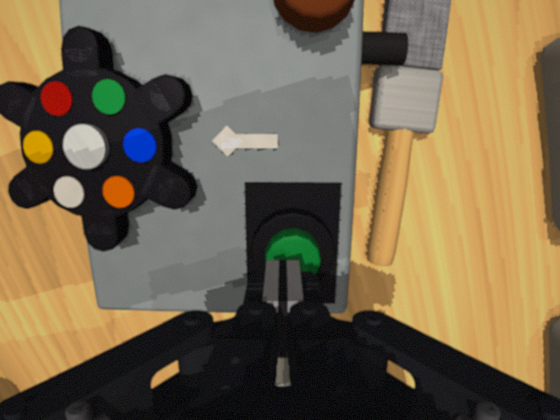

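The button (294,249) sits about 5 mm further along x than the finger centreline (283). I correct that and descend gently.

>>> {"method": "apply_moves", "body": {"targets": [[[0.12, -0.07, -0.15, 0, -1], [0, 0, -0.15, 0, -1], [0, 0, -0.15, 0, -1], [0, 0, -0.12, 0, -1], [0, 0, 0, 0, -1]]]}}

```text
clock: 6.98
eef_pos: [0.6327, -0.0155, 0.1094]
tool_rot: [0.803, 0.597, -0.001, -0.001]
ft_force: [-0.4, -0.2, 0.4]
grip_width: 0.0005
grasp_force: 0.0
```

>>> {"method": "apply_moves", "body": {"targets": [[[0, 0, -0.05, 0, -1], [0, 0, -0.05, 0, -1], [0, 0, -0.05, 0, -1], [0, 0, 0, 0, -1]]]}}

```text
clock: 7.32
eef_pos: [0.6335, -0.0155, 0.1049]
tool_rot: [0.803, 0.597, 0.0, 0.0]
ft_force: [-2.6, 0.4, 3.4]
grip_width: 0.0001
grasp_force: 1.9
```

>>> {"method": "apply_moves", "body": {"targets": [[[0, 0, -0.05, 0, -1], [0, 0, -0.03, 0, -1], [0, 0, 0, 0, -1]]]}}

```text
clock: 7.57
eef_pos: [0.6337, -0.0155, 0.103]
tool_rot: [0.803, 0.597, 0.0, 0.0]
ft_force: [-4.5, -0.5, 9.4]
grip_width: 0.0003
grasp_force: 4.5
```

>>> {"method": "apply_moves", "body": {"targets": [[[0, 0, -0.04, 0, -1], [0, 0, 0, 0, -1]]]}}

```text
clock: 7.73
eef_pos: [0.6337, -0.0155, 0.1029]
tool_rot: [0.803, 0.597, 0.001, 0.001]
ft_force: [-6.2, 0.5, 15.4]
grip_width: -0.0001
grasp_force: 7.6
```

>>> {"method": "apply_moves", "body": {"targets": [[[0, 0, -0.04, 0, -1], [0, 0, 0, 0, -1]]]}}

```text
clock: 7.9
eef_pos: [0.6338, -0.0155, 0.1028]
tool_rot: [0.803, 0.597, 0.001, 0.001]
ft_force: [-9.6, 0.8, 21.3]
grip_width: 0.0005
grasp_force: 10.7
```

The stop is hard but higher than I expected, with a side force, so I look before pressing further.

```bash
python3 w.py w6; python3 - <<'E'
from m import *
p,_=imaging.camera("scene");w=cv2.imread("pics/w6.png")
a=cv2.resize(p[130:310,160:340],(560,560),interpolation=cv2.INTER_CUBIC)[:420];b=cv2.resize(w[180:340,200:360],(240,240))
o=np.zeros((560,800,3),np.uint8);o[:,:560]=cv2.resize(p[130:310,160:340],(560,560),interpolation=cv2.INTER_CUBIC);o[:240,560:]=b
cv2.imwrite("pics/s6.png",o)
E
```

```text
7.9 [ 0.6338 -0.0155  0.1028] d,y mm -97.4 -55.4 [-9.6  0.8 21.3]
green [54. 92.] 1359 [0.5748 0.0828 0.092 ] r 0.025 ang from pointer 60.0
green [271. 259.] 906 [ 0.6329 -0.0042  0.092 ] r 0.104 ang from pointer -25.7
blue [ 92. 149.] 1331 [0.5805 0.0583 0.092 ] r 0.025 ang from pointer -1.0
red [ 5. 97.] 369 [0.5545 0.0883 0.092 ] r 0.022 ang from pointer 112.9
orange [ 69. 205.] 1001 [0.5621 0.0411 0.092 ] r 0.025 ang from pointer -61.0
white [402.  96.] 2171 [0.6972 0.0431 0.092 ] r 0.142 ang from pointer 7.7
white [ 27. 151.] 1809 [0.5543 0.0661 0.092 ] r 0.003 ang from pointer -166.3
white [218. 143.] 1378 [0.6276 0.0459 0.092 ] r 0.074 ang from pointer 1.1
white [ 13. 205.] 806 [0.5382 0.0483 0.092 ] r 0.026 ang from pointer -119.4
```

View pics/s6.png

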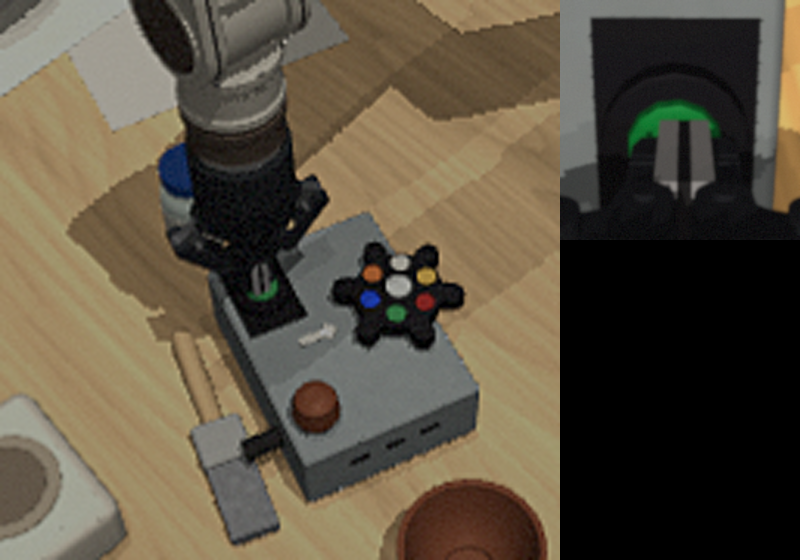

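The fingertip stands on the green button, about 3 mm off-centre. I check the press by the depth of the visible green surface.

```bash
cat > g.py <<'E'
from m import *
T=wpose();p,d=imaging.camera("wrist");c=imaging.get_calibration("wrist")
h=cv2.cvtColor(p,cv2.COLOR_BGR2HSV);m=cv2.inRange(h,*C["green"]);m[:, :180]=0;m=cv2.erode(m,np.ones((3,3)))
v,u=np.nonzero(m)
def z3(u,v):
    q=cv2.undistortPoints(np.c_[u,v].astype(float)[:,None],np.array(c["camera_matrix"]),np.array([c["k1"],0,0,0.]))[:,0]
    return (np.c_[q,np.ones(len(q))]*d[v,u][:,None])@T[:3,:3].T+T[:3,3]
P=z3(u,v);print(len(u),"green z pct",np.percentile(P[:,2],[10,50,90]).round(4))
b=cv2.inRange(h,*C["blue"]);b[:,300:]=0;v,u=np.nonzero(cv2.erode(b,np.ones((5,5))));print("blue dot z",np.median(z3(u,v)[:,2]).round(4),get_obs()["ft_force"].round(1))
E
python3 g.py
```

```text
682 green z pct [0.0845 0.0861 0.0872]
blue dot z 0.093 [-7.5  0.1 21.8]
```

The button may be only part way down, with the pad edge caught. I lift, recentre and compare.

>>> {"method": "apply_moves", "body": {"targets": [[[0, 0, 0.2, 0, -1], [0, 0, 0.3, 0, -1], [-0.08, 0.02, 0, 0, -1], [0, 0, 0, 0, -1], [0, 0, 0, 0, -1]]]}}

```text
clock: 8.47
eef_pos: [0.63, -0.0145, 0.1175]
tool_rot: [0.803, 0.597, -0.0, -0.0]
ft_force: [-0.7, -0.1, 0.9]
grip_width: 0.0
grasp_force: 0.0
```

```bash
python3 g.py; python3 w.py w7|head -3; python3 - <<'E'
from m import *
w=cv2.imread("pics/w7.png");cv2.imwrite("pics/w7c.png",cv2.resize(w[160:320,180:400],None,fx=3,fy=3,interpolation=cv2.INTER_CUBIC))
E
```

```text
1223 green z pct [0.0878 0.0925 0.0935]
blue dot z 0.093 [-0.1 -0.5  0.2]
8.5167 [ 0.6298 -0.0145  0.1172] d,y mm -93.3 -55.7 [-0.1 -0.5  0.2]
green [84. 92.] 1178 [0.5748 0.0828 0.092 ] r 0.025 ang from pointer 60.0
green [286. 252.] 1450 [ 0.6341 -0.0077  0.092 ] r 0.107 ang from pointer -26.7
```

View pics/w7c.png

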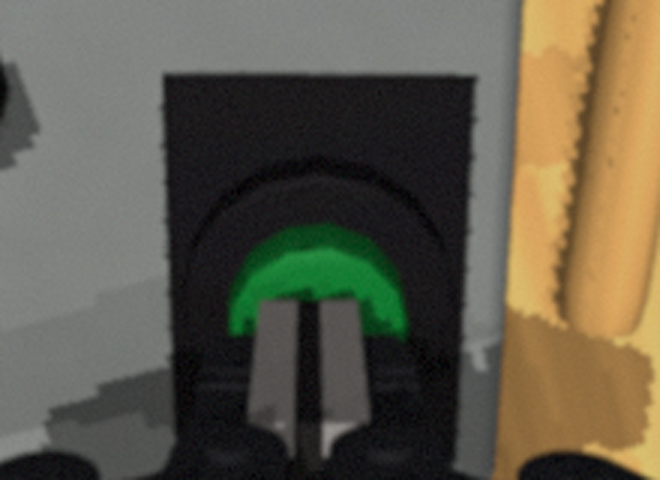

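Unpressed, the green surface reads 0.0925, against 0.086 when pressed, so the travel was about 6 mm and that was a full press. Pressing once more, now centred, does no harm and makes certain. Then retreat.

>>> {"method": "apply_moves", "body": {"targets": [[[0.01, 0, -0.15, 0, -1], [0, 0, -0.1, 0, -1], [0, 0, -0.06, 0, -1], [0, 0, -0.05, 0, -1], [0, 0, -0.05, 0, -1], [0, 0, 0, 0, -1], [0, 0, 0, 0, -1]]]}}

```text
clock: 9.15
eef_pos: [0.6309, -0.0146, 0.1031]
tool_rot: [0.803, 0.597, 0.0, 0.0]
ft_force: [-2.5, -0.6, 7.0]
grip_width: 0.0001
grasp_force: 3.6
```

```bash
python3 g.py
```

```text
661 green z pct [0.0846 0.0863 0.0873]
blue dot z 0.093 [-2.1  0.3  7.1]
```

It bottoms out at the same height with 7 N. Now release and retreat straight up.

>>> {"method": "apply_moves", "body": {"targets": [[[0, 0, 0.2, 0, -1], [0, 0, 0.5, 0, -1], [0, 0, 0.8, 0, -1], [-0.3, 0, 0.8, 0, -1], [-0.6, 0, 0.6, 0, -1], [-0.8, 0, 0.3, 0, -1], [-0.4, 0, 0, 0, -1], [0, 0, 0, 0, -1]]]}}

```text
clock: 9.87
eef_pos: [0.5441, -0.0146, 0.2316]
tool_rot: [0.803, 0.597, -0.0, -0.0]
ft_force: [-1.1, -0.2, -1.4]
grip_width: -0.0
grasp_force: 0.0
```

>>> {"method": "apply_moves", "body": {"targets": [[[-0.6, -0.6, 0, 0, -1], [-0.6, -0.6, 0, 0, -1], [-0.4, -0.4, 0, 0, -1], [0, 0, 0, 0, -1], [0, 0, 0, 0, -1], [0, 0, 0, 0, -1]]]}}

```text
clock: 10.37
eef_pos: [0.4836, -0.0786, 0.2297]
tool_rot: [0.803, 0.596, 0.0, -0.0]
ft_force: [0.7, 0.2, 0.6]
grip_width: 0.0001
grasp_force: 0.0
```

```bash
python3 w.py w8; python3 g.py; python3 - <<'E'
from m import *
p,_=imaging.camera("scene");q=cv2.imread("pics/scene0.png")
for k in("green","blue"):
  for P in(q,p): print(k,[c.round(1).tolist() for c,a in blobs(P,*C[k],(205,170,320,290))])
d=cv2.absdiff(p,q)[170:420].max(2);print("changed px near bystanders",[(int((d[y0-170:y1-170,x0:x1]>60).sum())) for x0,y0,x1,y1 in((210,172,240,212),(285,282,340,330),(245,248,275,272),(215,235,247,305),(440,230,485,280))])
E
```

```text
10.3667 [ 0.4836 -0.0786  0.2297] d,y mm 27.7 -159.6 [0.7 0.2 0.6]
green [458.  62.] 1238 [ 0.631  -0.0153  0.092 ] r 0.11 ang from pointer -30.6
blue [444. 251.] 2997 [ 0.5954 -0.1512  0.092 ] r 0.221 ang from pointer -62.9
orange [344.   6.] 262 [0.5623 0.0402 0.092 ] r 0.026 ang from pointer -60.9
1075 green z pct [0.0919 0.0929 0.0939]
green [[243.4, 220.6], [296.2, 226.6]]
green [[243.6, 220.6], [286.9, 230.3]]
blue [[220.4, 183.3], [287.0, 230.3]]
blue [[220.5, 183.7], [278.6, 225.5]]
changed px near bystanders [0, 0, 0, 0, 0]Traceback (most recent call last):
  File "g.py", line 9, in <module>
    b=cv2.inRange(h,*C["blue"]);b[:,300:]=0;v,u=np.nonzero(cv2.erode(b,np.ones((5,5))));print("blue dot z",np.median(z3(u,v)[:,2]).round(4),get_obs()["ft_force"].round(1))
                                                                                                                     ~~^^^^^
  File "g.py", line 6, in z3
    q=cv2.undistortPoints(np.c_[u,v].astype(float)[:,None],np.array(c["camera_matrix"]),np.array([c["k1"],0,0,0.]))[:,0]
      ~~~~~~~~~~~~~~~~~~~^^^^^^^^^^^^^^^^^^^^^^^^^^^^^^^^^^^^^^^^^^^^^^^^^^^^^^^^^^^^^^^^^^^^^^^^^^^^^^^^^^^^^^^^^^
cv2.error: OpenCV(4.12.0) /io/opencv/modules/calib3d/src/undistort.dispatch.cpp:347: error: (-215:Assertion failed) CV_IS_MAT(_src) && CV_IS_MAT(_dst) && (_src->rows == 1 || _src->cols == 1) && (_dst->rows == 1 || _dst->cols == 1) && _src->cols + _src->rows - 1 == _dst->rows + _dst->cols - 1 && (CV_MAT_TYPE(_src->type) == CV_32FC2 || CV_MAT_TYPE(_src->type) == CV_64FC2) && (CV_MAT_TYPE(_dst->type) == CV_32FC2 || CV_MAT_TYPE(_dst->type) == CV_64FC2) in function 'cvUndistortPointsInternal'
```

The button is up, blue is at the pointer, and nothing else has moved.

```bash
python3 -c "
from workcell import order
print(order.job_done())"
```

```text
the job is handed in; nothing more can be done
None
```

The job is handed in: one click brought the blue dot to the pointer. The start button was then pressed fully down (twice, the second time as a centred check) and came up again. The before-and-after pictures show the controller and the objects around it (jar, bowl, pinch pot, brush, cup) where they were; I did not compare the dome and spatula.

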